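Find the full nail tin for the track-laying tray

ROBOT

A 6-joint arm with a two-finger parallel gripper is mounted at the origin on the work surface. World frame = base frame: x ahead of the robot, y to its left, z up, the work surface at z = 0. Lengths are in mm, angles in rad, forces in N, time in s.
With the tool pointing down it reaches from about 275 to 750 mm from the base axis. Payload 10.2 kg.
Tool frame: the origin (TCP) lies between the finger pads; the fingertips stand 11 mm ahead of it and the grasp point (between the pads) lies 8 mm behind it; z points along the fingers, y is the line along which they close (so a half turn about z gives the same grasp; the last joint's range is limited). The gripper opens to 85 mm and grips with 20 to 120 N. Pads are 22 mm wide; open, the fingers measure 114 mm over their backs; the gripper's body (76 mm by 85 mm) begins 54 mm behind the grasp point. The pads swing forward as they close: fully open they stand 13 mm farther back than shut.
Start: joints at [0.908, 0.313, 1.498, -0, 1.331, -0.223], TCP at [223.536, 475.04, 242.294] pointing down, gripper open.
Joint ranges: [-2.94, 2.94], [-0.97, 2.17], [0.19, 2.56], [-1.23, 4.37], [0.02, 3.11], [-2.88, 2.88]. Speed limits (rad/s): [2.39, 2.39, 3.01, 3.14, 3.14, 3.14].

INTERFACE

Orientations are given as a unit quaternion [w, x, y, z].
In Python, from rig import sense, eyes, finish_job gives the robot as it stands.
- The arm moves only by the shell command python3 -m jog 'ROWS' [FORCE]. ROWS is JSON, a list of rows, each a list of 7 numbers: the shift along the tool's x, y, z in m, then the turn, a rotation vector about the tool's x, y, z in rad, then the finger opening in m, from 0 to 0.0854. In form: [[dx, dy, dz, rx, ry, rz, gripper], ...]. A call has 1 to 5 rows; each row shifts and turns the commanded pose from where the row before left it, along the tool's axes as they then stand; what a row does not reach is not made up. A row lasts 1/10 s, in which the tool goes at most 50 mm and 8.59 degrees, less where a joint would pass 70% of its speed; a pose out of reach is approached as far as the arm can. A call is refused whole if a number of a shift passes 0.05 or a number of a turn 0.15, either way. A call with a gripper value outside its range is refused whole. The fingers move at their own pace and stop on an object; FORCE is the grip in N (left out, the last holds). Time passes only in rows, so rows that do not move let the fingers close. It gives the time, the measured TCP pose, the force, the opening and the grip force at its end, in the units of the state.
- sense(): the state, without advancing time (a new reading comes with each control period).
- eyes.capture(name): name is "scene" or "top" or "wrist"; returns the picture (400x640x3 uint8, red, green, blue); there is no depth.
- eyes.calibration(name): a dict with "fx", "fy", "cx", "cy" (pixels), "cam_to_world" (4x4, takes a point from camera to world coordinates); the wrist camera has in their place "mount" (4x4, takes a point from camera to tool coordinates, whose origin is the TCP and whose axes are the flange's). Camera axes: x right, y down, z forward; pixel columns grow to the right and rows downward; lengths in mm; the calibration is good to about 2 mm. A picture is of the moment at which its call begins: read the wrist's pose just before it. calibration takes no time and is no camera call.
- finish_job(): hands the job in; it is judged then, once.
The state is a dict: "time_s": time; "joints": joint angles; "dq": joint speeds; "tau": joint torques, N m; "eef_pos": TCP position; "ee_rot": TCP orientation; "force": force on the tool from outside, world axes, zero at the start; "wrist_torque": the same for the moment, N m; "grip_width": opening from 0.0 (shut) to 1.0 (fully open); "grip_force": force on a finger pad.
Only numpy, scipy, OpenCV 4.12 (cv2) and the standard library are available. Lean on these libraries where they do the work, as an engineer would, in place of code of your own. Each camera call takes 0.05 s, during which the arm holds its last target. There are 200 camera calls.

TASK

One of the three identical aluminium tins with green lids is full of track nails, and the other two are empty. Lift them to find which one is heavy and set that one down, not dropped, upright inside the open plywood tray. The empty tins must end up standing upright where they were.

Things in the scene. Friction and masses are not known exactly. Their poses are not given: they have to be found in the camera images.
- tin_p_mid (a point): one of three identical closed round tins, bare aluminium with a dark green lid, 54 mm in diameter and 60 mm high overall, straight-sided, standing upright and loose on the bench; weighs either about 80 g (empty) or about 500 g (full of nails; each give or take a fifth), which cannot be seen. The point is the tin's centre, 30 mm above its underside; its z axis points up along the tin
- tin_k_mid (a point): one of three identical closed round tins, bare aluminium with a dark green lid, 54 mm in diameter and 60 mm high overall, straight-sided, standing upright and loose on the bench; weighs either about 80 g (empty) or about 500 g (full of nails; each give or take a fifth), which cannot be seen. The point is the tin's centre, 30 mm above its underside; its z axis points up along the tin
- tin_w_mid (a point): one of three identical closed round tins, bare aluminium with a dark green lid, 54 mm in diameter and 60 mm high overall, straight-sided, standing upright and loose on the bench; weighs either about 80 g (empty) or about 500 g (full of nails; each give or take a fifth), which cannot be seen. The point is the tin's centre, 30 mm above its underside; its z axis points up along the tin
- tray: open empty rectangular plywood tray, fixed to the bench: 200 mm along its x, 160 mm along its y, 30 mm high overall, walls and floor 5 mm thick. Origin at the centre of its underside, on the bench; z axis up

How it is judged:
By the outcome, as a careful person would: the job done as asked, in the order asked, and still so for the second after the job is handed in, with the robot touching nothing.
It also fails if it takes over 64 s, if anything falls off the work surface, if the arm or the gripper's body presses on something with over 40 N, if the wrist force passes 120 N, or if a joint passes its speed limit or range.

## Working session

There is one attempt and no reset: what is moved stays moved. The work goes in short steps, Python scripts to look and compute and a shell command to move; the robot and the scene stay as the last step left them, time stands still between calls to the robot, and variables do not carry over. Pictures are saved under pics/ and viewed, at most 10 in all, crops included, and the job is handed in when it is done.

```bash
mkdir -p pics
python3 - <<'E'
from rig import sense, eyes
import cv2,numpy as np
s=sense();print({k:np.round(v,3).tolist() for k,v in s.items()})
a=eyes.capture("top");b=eyes.capture("scene")
cv2.imwrite("pics/top.png",a[:,:,::-1]);cv2.imwrite("pics/scene.png",b[:,:,::-1])
for n in("top","scene","wrist"):print(n,{k:np.round(v,3).tolist() for k,v in eyes.calibration(n).items()})
E
```

```text
{'time_s': 0.0, 'joints': [0.908, 0.313, 1.498, 0.0, 1.331, -0.223], 'dq': [0.001, 0.001, -0.001, -0.0, 0.001, 0.0], 'tau': [0.0, -41.226, -25.974, -0.0, 0.004, 0.0], 'eef_pos': [223.385, 474.835, 241.735], 'ee_rot': [-0.0, 0.218, 0.976, -0.001], 'force': [0.007, -0.272, 0.012], 'wrist_torque': [0.007, 0.004, -0.04], 'grip_force': 0.0, 'grip_width': 0.998}
top {'fx': 425.531, 'fy': 425.531, 'cx': 314.976, 'cy': 196.923, 'cam_to_world': [[-0.03, -0.992, 0.121, 407.903], [-1.0, 0.029, -0.007, -0.599], [0.004, -0.121, -0.993, 1003.01], [0.0, 0.0, 0.0, 1.0]]}
scene {'fx': 410.634, 'fy': 410.634, 'cx': 320.008, 'cy': 201.643, 'cam_to_world': [[0.493, 0.512, -0.703, 1213.45], [0.87, -0.296, 0.394, -401.947], [-0.006, -0.806, -0.592, 645.572], [0.0, 0.0, 0.0, 1.0]]}
wrist {'fx': 290.757, 'fy': 290.757, 'cx': 322.361, 'cy': 198.938, 'mount': [[0.0, -0.945, -0.328, 84.745], [1.0, 0.0, 0.0, 0.651], [-0.0, -0.328, 0.945, -131.436], [0.0, 0.0, 0.0, 1.0]]}
```

View pics/top.png

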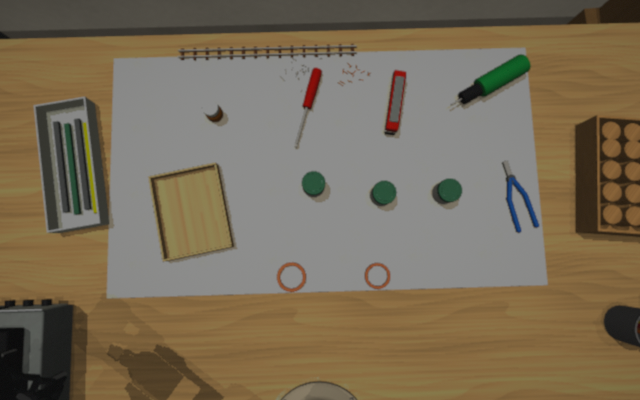

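View pics/scene.png

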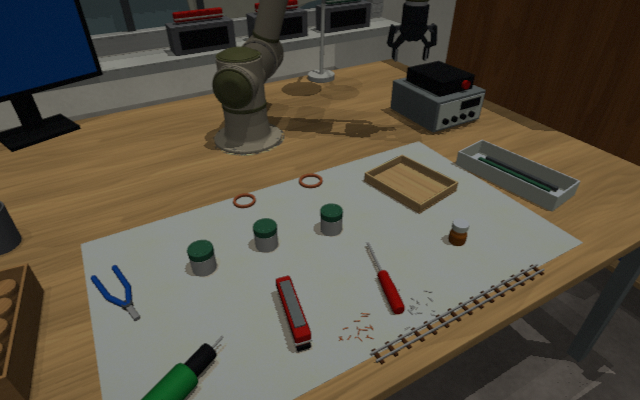

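The top view shows three green lids at about (314,184), (384,193) and (449,190), with the tray centred near (192,212). The tins and the tray are clear of clutter. Next I'll measure them.

```bash
cat > h.py <<'E'
import cv2,numpy as np
from rig import sense, eyes
from scipy.spatial.transform import Rotation as R
def tool():
    s=sense();T=np.eye(4);q=s["ee_rot"];T[:3,:3]=R.from_quat([q[1],q[2],q[3],q[0]]).as_matrix();T[:3,3]=s["eef_pos"];return T
def cast(c,M,uv,z):
    d=M[:3,:3]@np.array([(uv[0]-c["cx"])/c["fx"],(uv[1]-c["cy"])/c["fy"],1]);o=M[:3,3];return o+d*(z-o[2])/d[2]
def lids(img,lo=150):
    hsv=cv2.cvtColor(img,cv2.COLOR_RGB2HSV);m=cv2.inRange(hsv,(70,90,25),(95,255,255))
    cs,_=cv2.findContours(m,cv2.RETR_EXTERNAL,cv2.CHAIN_APPROX_NONE);return [c for c in cs if cv2.contourArea(c)>lo]
def rel(p):
    T=tool();return np.round(T[:3,:3].T@(np.array(p)-T[:3,3]),1)
E
python3 - <<'E'
from h import *
for n,f in(("top","pics/top.png"),("scene","pics/scene.png")):
    c=eyes.calibration(n);M=np.array(c["cam_to_world"]);img=cv2.imread(f)[:,:,::-1].copy()
    for k in lids(img):
        (u,v),r=cv2.minEnclosingCircle(k);print(n,round(u),round(v),round(r,1),cv2.contourArea(k),cast(c,M,(u,v),56 if n=="top" else 52).round())
    if n=="top":
        for uv in((150,178),(217,165),(234,247),(165,261)):print(cast(c,M,uv,30).round())
print(tool().round(3),rel([0,0,0]))
E
```

```text
top 384 192 11.4 365.5 [ 529. -162.   56.]
top 449 190 11.6 370.0 [ 530. -310.   56.]
top 313 183 11.3 356.5 [555.  -4.  56.]
top 72 168 44.8 351.5 [604. 540.  56.]
[582. 372.  30.]
[608. 218.  30.]
[417. 180.  30.]
[391. 335.  30.]
scene 200 251 12.8 401.0 [ 534. -311.   52.]
scene 264 228 11.5 323.5 [ 531. -163.   52.]
scene 331 213 10.8 289.0 [560.  -6.  52.]
scene 514 173 38.5 194.0 [657. 510.  52.]
[[-9.05000e-01  4.26000e-01 -1.00000e-03  2.23398e+02]
 [ 4.26000e-01  9.05000e-01 -1.00000e-03  4.74857e+02]
 [ 0.00000e+00 -1.00000e-03 -1.00000e+00  2.41811e+02]
 [ 0.00000e+00  0.00000e+00  0.00000e+00  1.00000e+00]] [-1.000e-01 -5.245e+02  2.424e+02]
```

```bash
for i in 1; do :; done
python3 -m jog '[[-0.036,-0.021,0,0,0,0,0.085],[-0.036,-0.021,0,0,0,0,0.085],[-0.036,-0.021,0,0,0,0,0.085],[-0.036,-0.021,0,0,0,0,0.085],[-0.036,-0.021,0,0,0,0,0.085]]'
python3 -m jog '[[-0.036,-0.021,0,0,0,0,0.085],[-0.036,-0.021,0,0,0,0,0.085],[-0.036,-0.021,0,0,0,0,0.085],[-0.036,-0.021,0,0,0,0,0.085],[-0.036,-0.021,0,0,0,0,0.085]]'
python3 -m jog '[[-0.036,-0.021,0,0,0,0,0.085],[-0.036,-0.021,0,0,0,0,0.085],[-0.036,-0.021,0,0,0,0,0.085],[-0.036,-0.021,0,0,0,0,0.085],[0,0,0,0,0,0,0.085]]'
cat > look.py <<'E'
from h import *
import sys
T=tool();img=eyes.capture("wrist");c=eyes.calibration("wrist");M=T@np.array(c["mount"])
cv2.imwrite("pics/w%s.png"%sys.argv[1],img[:,:,::-1])
print(T[:3,3].round(1))
for k in lids(img,600):
    # top face contour: ellipse of the lid; rays at z=60 lid rim via far-edge bounding
    (u,v),ax,an=cv2.fitEllipse(k);p=cast(c,M,(u,v),56);pts=np.array([cast(c,M,q[0],60)[:2] for q in k])
    print((round(u),round(v)),np.round(ax),p.round(1),"rel",rel(p),"ext60",pts.min(0).round(),pts.max(0).round())
E
python3 look.py 1
```

```text
time_s: 0.6
eef_pos: [342.2, 301.9, 242.1]
ee_rot: [-0.0, 0.218, 0.976, -0.0]
force: [0.5, -0.1, -0.4]
grip_width: 0.996
grip_force: 0.0
time_s: 1.1
eef_pos: [460.5, 130.2, 242.1]
ee_rot: [-0.0, 0.218, 0.976, -0.0]
force: [0.6, 0.2, 1.1]
grip_width: 0.996
grip_force: 0.0
time_s: 1.6
eef_pos: [555.9, -9.3, 241.2]
ee_rot: [-0.0, 0.22, 0.975, -0.0]
force: [-0.4, 0.4, -0.1]
grip_width: 0.997
grip_force: 0.0
[555.9  -9.3 241.2]
```

View pics/w1.png

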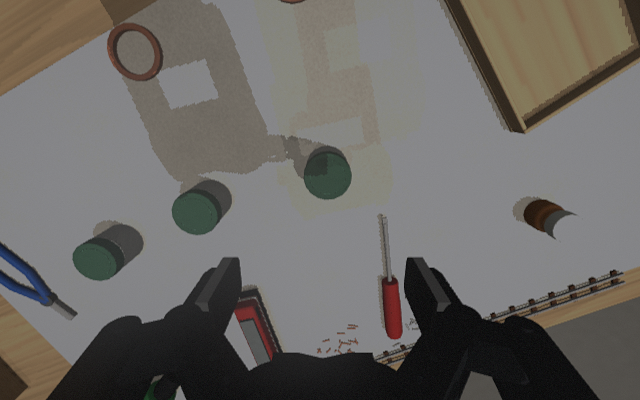

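The wrist view shows the lids at about (328,174), (196,213) and (97,258), duller than in the other views, so my colour mask missed them. I'll loosen it.

```bash
sed -i 's/(70,90,25),(95,255,255)/(65,50,25),(95,255,255)/' h.py; sed -i 's/,600)/,400)/' look.py
python3 look.py 2; python3 -c "
import cv2;h=cv2.cvtColor(cv2.imread('pics/w1.png'),cv2.COLOR_BGR2HSV)
for u,v in((328,172),(328,190),(196,212),(97,258)):print(h[v,u])"
```

```text
[554.9  -7.3 241.3]
(93, 263) [33. 45.] [ 531.2 -312.    56. ] rel [-110.1 -286.6  185.5] ext60 [ 506. -334.] [ 557. -283.]
(193, 215) [38. 46.] [ 530.6 -163.    56. ] rel [ -45.9 -152.1  185.6] ext60 [ 506. -186.] [ 556. -135.]
(328, 180) [38. 47.] [560.   -2.2  56. ] rel [ -3.8   5.8 185.6] ext60 [534. -29.] [582.  23.]
[73 65 74]
[71 57 72]
[71 63 77]
[73 63 77]
```

```bash
python3 -m jog '[[-0.001,0.005,0.04,0,0,0,0.085],[0,0,0.04,0,0,0,0.085],[0,0,0.04,0,0,0,0.085],[0,0,0.04,0,0,0,0.085],[0,0,0.03,0,0,0,0.085]]'
python3 -m jog '[[0,0,0.02,0,0,0,0.085],[0,0,0.005,0,0,0,0.085],[0,0,0,0,0,0,0.085],[0,0,0,0,0,0,0.06],[0,0,0,0,0,0,0.05]]' 40
python3 -m jog '[[0,0,0,0,0,0,0.04],[0,0,0,0,0,0,0.04],[0,0,0,0,0,0,0.04],[0,0,0,0,0,0,0.04],[0,0,0,0,0,0,0.04]]'
python3 -m jog '[[0,0,0,0,0,0,0.04],[0,0,0,0,0,0,0.04],[0,0,0,0,0,0,0.04],[0,0,0,0,0,0,0.04],[0,0,0,0,0,0,0.04]]'
```

```text
time_s: 2.2
eef_pos: [556.0, -0.0, 50.3]
ee_rot: [-0.001, 0.217, 0.976, 0.0]
force: [-0.2, -0.1, 0.2]
grip_width: 0.991
grip_force: 0.0
time_s: 2.7
eef_pos: [558.0, -1.5, 28.6]
ee_rot: [0.001, 0.218, 0.976, -0.0]
force: [-10.1, -17.5, 15.4]
grip_width: 0.683
grip_force: 10.2
time_s: 3.2
eef_pos: [558.0, -1.9, 28.9]
ee_rot: [0.001, 0.218, 0.976, -0.0]
force: [-2.9, -2.4, 7.0]
grip_width: 0.626
grip_force: 41.2
time_s: 3.7
eef_pos: [557.9, -1.9, 28.9]
ee_rot: [0.001, 0.218, 0.976, -0.0]
force: [-3.9, -2.9, 7.2]
grip_width: 0.624
grip_force: 41.2
```

```bash
python3 -m jog '[[0,0,-0.005,0,0,0,0.04],[0,0,-0.01,0,0,0,0.04],[0,0,-0.01,0,0,0,0.04],[0,0,-0.005,0,0,0,0.04],[0,0,0,0,0,0,0.04]]'
python3 -m jog '[[0,0,0,0,0,0,0.04],[0,0,0,0,0,0,0.04],[0,0,0,0,0,0,0.04]]'
python3 -m jog '[[0,0,0,0,0,0,0.04],[0,0,0,0,0,0,0.04]]'
```

```text
time_s: 4.2
eef_pos: [557.9, -1.5, 58.3]
ee_rot: [0.001, 0.218, 0.976, 0.0]
force: [0.2, 0.1, -4.8]
grip_width: 0.623
grip_force: 43.1
time_s: 4.5
eef_pos: [557.2, -1.4, 56.9]
ee_rot: [-0.0, 0.218, 0.976, 0.0]
force: [0.4, -0.5, -6.1]
grip_width: 0.626
grip_force: 43.1
time_s: 4.7
eef_pos: [557.4, -1.4, 57.1]
ee_rot: [-0.0, 0.218, 0.976, 0.0]
force: [-0.3, 0.0, -4.8]
grip_width: 0.624
grip_force: 43.1
```

The upward force reading is about −5 N, so the first tin weighs about 500 g and is the full one. I'll carry it to the tray.

```bash
python3 -m jog '[[0,0,-0.01,0,0,0,0.04],[0,0,-0.02,0,0,0,0.04],[0,0,-0.02,0,0,0,0.04],[0.005,0.007,-0.01,0,0,0,0.04],[0.01,0.013,0,0,0,0,0.04]]'
python3 -m jog '[[0.015,0.02,0,0,0,0,0.04],[0.015,0.02,0,0,0,0,0.04],[0.015,0.02,0,0,0,0,0.04],[0.015,0.02,0,0,0,0,0.04],[0.015,0.02,0,0,0,0,0.04]]'
python3 -m jog '[[0.015,0.02,0,0,0,0,0.04],[0.015,0.02,0,0,0,0,0.04],[0.015,0.02,0,0,0,0,0.04],[0.015,0.02,0,0,0,0,0.04],[0.01,0.013,0,0,0,0,0.04]]'
python3 -m jog '[[0.01,0.013,0,0,0,0,0.04],[0,0,0,0,0,0,0.04],[0,0,0,0,0,0,0.04],[0,0,0,0,0,0,0.04]]'
python3 - <<'E'
from h import *
s=sense();print(s["force"],rel([499.5,276,0]))
cv2.imwrite("pics/top2.png",eyes.capture("top")[:,:,::-1]);cv2.imwrite("pics/w3.png",eyes.capture("wrist")[:,:,::-1])
E
```

```text
time_s: 5.2
eef_pos: [553.0, 23.2, 118.9]
ee_rot: [0.002, 0.219, 0.976, 0.0]
force: [0.1, 0.3, -6.3]
grip_width: 0.628
grip_force: 43.4
time_s: 5.7
eef_pos: [525.6, 147.6, 116.3]
ee_rot: [-0.001, 0.218, 0.976, -0.0]
force: [-0.6, 1.0, -5.3]
grip_width: 0.623
grip_force: 43.4
time_s: 6.2
eef_pos: [501.6, 261.7, 116.4]
ee_rot: [-0.001, 0.217, 0.976, -0.0]
force: [0.5, 0.1, -5.5]
grip_width: 0.621
grip_force: 43.5
time_s: 6.6
eef_pos: [500.0, 274.8, 117.2]
ee_rot: [-0.0, 0.219, 0.976, -0.0]
force: [-0.5, 0.1, -5.3]
grip_width: 0.621
grip_force: 43.6
[-0.47124365  0.10892015 -5.30730828] [  0.9   0.9 117.2]
```

View pics/w3.png

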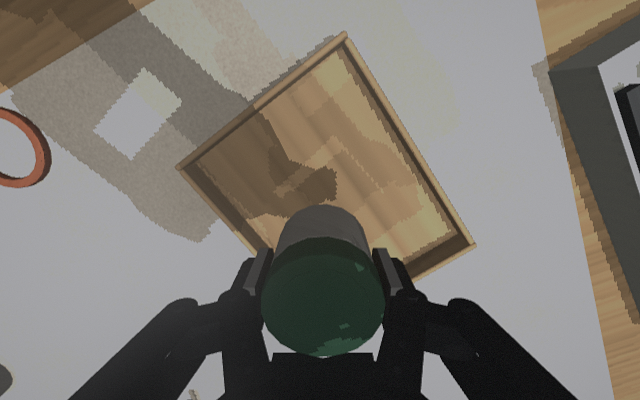

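The wrist view shows the tin upright in the pads at about (322,300), over the middle of the tray. I'll lower it and then creep down to contact.

```bash
python3 -m jog '[[0,0,0.015,0,0,0,0.04],[0,0,0.02,0,0,0,0.04],[0,0,0.02,0,0,0,0.04],[0,0,0.015,0,0,0,0.04],[0,0,0.005,0,0,0,0.04]]'
python3 -m jog '[[0,0,0.002,0,0,0,0.04],[0,0,0.001,0,0,0,0.04],[0,0,0.001,0,0,0,0.04],[0,0,0,0,0,0,0.04],[0,0,0,0,0,0,0.04]]'
python3 -m jog '[[0,0,0.001,0,0,0,0.04],[0,0,0,0,0,0,0.04],[0,0,0,0,0,0,0.04]]'
```

```text
time_s: 7.2
eef_pos: [499.3, 274.7, 40.8]
ee_rot: [-0.001, 0.219, 0.976, -0.001]
force: [-0.4, 0.3, -5.0]
grip_width: 0.625
grip_force: 43.7
time_s: 7.7
eef_pos: [500.0, 275.5, 38.7]
ee_rot: [0.0, 0.218, 0.976, 0.0]
force: [-0.9, -0.5, -5.1]
grip_width: 0.618
grip_force: 43.7
time_s: 8.0
eef_pos: [499.8, 275.4, 37.3]
ee_rot: [-0.0, 0.218, 0.976, -0.0]
force: [0.3, 0.2, -5.1]
grip_width: 0.624
grip_force: 43.7
```

```bash
python3 -m jog '[[0,0,0.001,0,0,0,0.04],[0,0,0.001,0,0,0,0.04],[0,0,0,0,0,0,0.04],[0,0,0,0,0,0,0.04]]'
python3 -m jog '[[0,0,0.001,0,0,0,0.04],[0,0,0,0,0,0,0.04],[0,0,0,0,0,0,0.04]]'
```

```text
time_s: 8.4
eef_pos: [499.8, 275.4, 35.2]
ee_rot: [-0.0, 0.218, 0.976, -0.0]
force: [0.4, -0.3, -4.8]
grip_width: 0.631
grip_force: 43.7
time_s: 8.7
eef_pos: [499.8, 275.4, 34.3]
ee_rot: [-0.0, 0.218, 0.976, -0.0]
force: [0.7, -0.2, -4.5]
grip_width: 0.621
grip_force: 43.7
```

```bash
python3 -m jog '[[0,0,0.001,0,0,0,0.04],[0,0,0,0,0,0,0.04],[0,0,0,0,0,0,0.04]]'
python3 -m jog '[[0,0,0.0005,0,0,0,0.04],[0,0,0,0,0,0,0.04],[0,0,0,0,0,0,0.04]]'
```

```text
time_s: 9.0
eef_pos: [499.9, 275.5, 33.9]
ee_rot: [0.0, 0.218, 0.976, 0.0]
force: [-5.0, -1.8, 5.9]
grip_width: 0.624
grip_force: 44.4
time_s: 9.3
eef_pos: [499.9, 275.5, 33.9]
ee_rot: [0.0, 0.218, 0.976, 0.0]
force: [-6.8, -3.4, 10.0]
grip_width: 0.616
grip_force: 45.1
```

The force turned positive at z = 33.9, so the tin is on the tray floor. I'll release it and go straight up.

```bash
python3 -m jog '[[0,0,0,0,0,0,0.056],[0,0,0,0,0,0,0.06],[0,0,0,0,0,0,0.065],[0,0,0,0,0,0,0.075],[0,0,0,0,0,0,0.08]]' 20
python3 -m jog '[[0,0,0,0,0,0,0.08],[0,0,0,0,0,0,0.08],[0,0,0,0,0,0,0.08],[0,0,-0.01,0,0,0,0.08],[0,0,-0.02,0,0,0,0.08]]'
python3 -m jog '[[0,0,-0.04,0,0,0,0.08],[0,0,-0.04,0,0,0,0.08],[0,0,-0.04,0,0,0,0.08],[0,0,-0.04,0,0,0,0.08],[0,0,0,0,0,0,0.08]]'
python3 -m jog '[[-0.03,-0.03,0,0,0,0,0.08],[-0.04,-0.03,0,0,0,0,0.08],[-0.04,-0.03,0,0,0,0,0.08],[-0.04,-0.03,0,0,0,0,0.08],[-0.04,-0.03,0,0,0,0,0.08]]'
python3 -m jog '[[0,0,0,0,0,0,0.08],[0,0,0,0,0,0,0.08]]'
python3 - <<'E'
from h import *
n="top";c=eyes.calibration(n);M=np.array(c["cam_to_world"]);img=eyes.capture(n);cv2.imwrite("pics/top3.png",img[:,:,::-1])
for k in lids(img):
    (u,v),r=cv2.minEnclosingCircle(k);print(round(u),round(v),round(r,1),cast(c,M,(u,v),56).round())
cv2.imwrite("pics/scene3.png",eyes.capture("scene")[:,:,::-1])
E
```

```text
time_s: 9.8
eef_pos: [499.9, 275.4, 32.7]
ee_rot: [0.0, 0.218, 0.976, 0.0]
force: [-0.2, 0.0, 0.2]
grip_width: 0.934
grip_force: 0.0
time_s: 10.3
eef_pos: [499.2, 275.2, 62.6]
ee_rot: [-0.001, 0.218, 0.976, -0.001]
force: [0.2, -0.6, 0.3]
grip_width: 0.938
grip_force: 0.0
time_s: 10.8
eef_pos: [501.5, 276.0, 229.3]
ee_rot: [0.005, 0.218, 0.976, 0.003]
force: [-1.0, 0.8, -0.1]
grip_width: 0.936
grip_force: 0.0
time_s: 11.3
eef_pos: [608.4, 56.9, 223.0]
ee_rot: [0.0, 0.218, 0.976, 0.0]
force: [-0.3, 1.2, 0.1]
grip_width: 0.937
grip_force: 0.0
time_s: 11.5
eef_pos: [607.9, 58.0, 222.5]
ee_rot: [-0.0, 0.219, 0.976, 0.0]
force: [0.2, 0.3, -0.3]
grip_width: 0.934
grip_force: 0.0
189 211 12.0 [500. 275.  56.]
384 192 11.9 [ 529. -162.   56.]
449 190 12.1 [ 530. -310.   56.]
72 168 45.0 [604. 540.  56.]
502 74 28.6 [ 799. -451.   56.]
```

View pics/scene3.png

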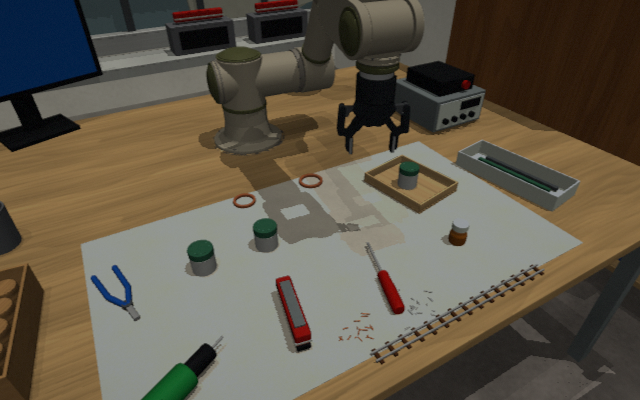

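The scene view shows the full tin upright in the tray at about (409,176). The other two stand untouched at about (264,235) and (202,257), and the arm is clear.

```bash
python3 -c "
from rig import finish_job;print(finish_job())"
```

```text
the job is handed in; nothing more can be done
None
```

The full tin (about 5 N, or 500 g, when lifted) is standing upright in the tray; I did not lift the other two, since the first one was clearly the heavy one, and they stand where they were. The job is handed in.

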